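Seal a culture chamber: close the sloping lid and clamp it with three knobs

TASK

Seal the culture chamber for incubation: bring its clear lid down gently, without slamming it, until it lies shut on the gasket, then turn each of the three red clamp knobs clockwise, about a quarter turn, fully home to its end stop. Leave the lid shut and all three knobs home, and do not disturb the agar dish and the forceps lying beside it.

Things in the scene. Friction and masses are not known exactly. Their poses are not given: they have to be found in the camera images.
- chamber: White desk-shaped chamber, fixed, 150 mm wide (y), 154 mm deep (x), a dish stack inside. Its steel rim with black gasket slopes 28 degrees: 46 mm high in front, 128 mm at the back. Origin: centre of the underside; x to its back, away from the robot, y to its left, z up. Two small capped gas ports stick out 18 mm on its left side.
- lid (a joint): Opening angle of the lid, rad: 0 shut (hard stop, lid lies in the 28 degree slope), 1.15 widest; starts 0.35 to 0.6. A stiff hinge holds it at any angle; pushing the front edge down takes 2 to 5 N. Under the lid each knob carries a steel dog that swings in below the rim, so a knob turned home too early keeps the lid from shutting.
- lid_hinge (a point): Middle of the hinge line, at the lid's back edge, level with its underside. Frame turns with the lid: y along the hinge (to chamber's left), x in the lid's plane from front edge to hinge, z out of its upper face. Lid: aluminium frame 26 mm wide with clear window, at x -175 to 0, y -75 to 75, z 0 to 10 mm here. Opening turns it about +y. Push on the frame's front bar.
- lid_front_edge (a point): Point on the upper face of the lid at the middle of its front bar, 162 mm from the hinge line (same axes as lid_hinge).
- knob_front (a joint): Angle of this clamp knob, rad: 0 undone (red bar parallel to the lid edge it stands at), 1.571 home at its end stop (bar square to that edge, white dot towards the lid's middle). Grows clockwise, looking down on the knob. Starts 0 to 0.3, stays where it is left, takes 0.2 N m to turn.
- knob_front_grip (a point): Knob at mid front edge of the lid: red bar 66 long, 14 thick, 32 mm high on a round black hub 9 mm high, 30 across. Point: on the axis, mid-bar, 29 mm above the lid's upper face, 12 below the bar's top. Frame turns with the knob: x along the bar to the white dot, y across it, z outward along the axis (lid shut: leans 28 degrees to the chamber's front).
- knob_left (a joint): Angle of this clamp knob, rad: 0 undone (red bar parallel to the lid edge it stands at), 1.571 home at its end stop (bar square to that edge, white dot towards the lid's middle). Grows clockwise, looking down on the knob. Starts 0 to 0.3, stays where it is left, takes 0.2 N m to turn.
- knob_left_grip (a point): Knob at the lid's left edge (chamber +y): red bar 66 long, 14 thick, 32 mm high on a round black hub 9 mm high, 30 across. Point: on the axis, mid-bar, 29 mm above the lid's upper face, 12 below the bar's top. Frame turns with the knob: x along the bar to the white dot, y across it, z outward along the axis (lid shut: leans 28 degrees to the chamber's front).
- knob_right (a joint): Angle of this clamp knob, rad: 0 undone (red bar parallel to the lid edge it stands at), 1.571 home at its end stop (bar square to that edge, white dot towards the lid's middle). Grows clockwise, looking down on the knob. Starts 0 to 0.3, stays where it is left, takes 0.2 N m to turn.
- knob_right_grip (a point): Knob at the lid's right edge (chamber -y): red bar 66 long, 14 thick, 32 mm high on a round black hub 9 mm high, 30 across. Point: on the axis, mid-bar, 29 mm above the lid's upper face, 12 below the bar's top. Frame turns with the knob: x along the bar to the white dot, y across it, z outward along the axis (lid shut: leans 28 degrees to the chamber's front).
- agar_dish: Bystander: covered agar dish, 92 mm across, 17 mm high, lying right of the chamber. Origin: centre of its underside.
- forceps: Bystander: slim steel forceps, 133 mm long, lying close behind the chamber. Origin: their middle, on the underside.

How it is judged:
On the way, in this order (a step that is already met when the one before it is completed fails the run):
1. the lid is shut on its gasket (value of joint lid below 0.03 rad), for 0.2 s.
2. all three knobs are home with the lid shut (value of joint lid below 0.03 rad and value of joint each of knob_front, knob_left, knob_right above 1.48 rad), for 0.2 s.
At the end, for the whole second after the job is handed in: The lid is shut (within 0.03 rad of its stop) and each of the three knobs is within about 5 degrees of its end stop (past 1.48 rad) (all of step 2); the robot touches nothing.
It fails at once if the agar dish is disturbed (moved more than 30 mm) (distance of agar_dish from where it was at the start of the episode above 0.03 m).
It fails at once if the forceps is disturbed (moved more than 30 mm) (distance of forceps from where it was at the start of the episode above 0.03 m).
It fails at once if the lid is slammed (closes faster than 3 rad/s) (velocity of joint lid below -3 rad/s).
It also fails if it takes over 64 s, if anything falls off the work surface, if the arm or the gripper's body presses on something with over 40 N, if the wrist force passes 120 N, or if a joint passes its speed limit or range.

ROBOT

A 6-joint arm with a two-finger parallel gripper is mounted at the origin on a cart in front of the work surface, level with it; the furniture and walls round the work are solid. World frame = base frame: x ahead of the robot, y to its left, z up, the work surface at z = 0. Lengths are in m, angles in rad, forces in N, time in s.
With the tool pointing down it reaches from about 0.375 to 0.9 m from the base axis. Payload 3.1 kg.
Tool frame: the origin (TCP) lies at the very end of the fingers, on their centre line; the grasp point (between the pads) lies 19 mm behind it; z points along the fingers, y is the line along which they close (so a half turn about z gives the same grasp; the last joint's range is limited). The gripper opens to 87 mm and grips with 3 to 60 N. Pads are 19 mm wide; open, the fingers measure 117 mm over their backs; the gripper's body (75 mm by 190 mm) begins 51 mm behind the grasp point.
Start: joints at [-1.282, 0.527, 1.433, -0, 1.181, -0.178], TCP at [0.282, -0.558, 0.223] pointing down, gripper open.
Joint ranges: [-3.08, 3.08], [-0.75, 2.2], [0.22, 2.44], [-1.43, 4.57], [0, 2.65], [-2.85, 2.85]. Speed limits (rad/s): [2.79, 2.79, 3.14, 3.14, 3.14, 3.14].

INTERFACE

Orientations are given as [roll, pitch, yaw] about the fixed x, y, z axes, in that order (R = Rz(yaw) Ry(pitch) Rx(roll)).
In Python, from cell import r, cam, ticket gives the robot as it stands (r), with the cameras (cam) and the job (ticket).
- The arm moves only by the tool drive_effector, called after "Emit:" as name(argument=value, ...), one argument or row to a line, values as JSON. Schema: {"type":"object","properties":{"plan":{"type":"array","items":{"type":"object","properties":{"tx":{"type":"number"},"ty":{"type":"number"},"tz":{"type":"number"},"spin":{"type":"number"}},"additionalProperties":false},"minItems":1,"maxItems":10},"finger_gap":{"type":"number"},"only":{"type":"string"},"quiet":{"type":"boolean"},"lines":{"type":"string"}},"required":["plan"],"additionalProperties":false}. plan is a list of rows, 1 to 10 of them, each an object with the fields tx, ty, tz (the shift in shares of 0.3 m (1.0 is 0.3 m)), spin (a turn about the tool's z in a scale on which 1.0 is 2 pi rad); a field left out counts as zero; each row is the pose to reach, as a shift and turn from the pose commanded when the call began, along the tool's axes at that moment; what a row does not reach only later rows make up. A row lasts 1/8 s, in which the tool goes at most 0.0625 m and 0.188 rad, less where a joint would pass 70% of its speed; a pose out of reach is approached as far as the arm can. finger_gap is the opening from 0.0 (shut) to 1.0 (fully open), set as the call begins (left out keeps the last). The fingers move at their own pace and stop on an object; the grip force is fixed at half the most. Time passes only in rows, so rows that do not move let the fingers close. The tool returns the time, the measured TCP pose, the force, the opening and the grip force at its end. only (a regular expression) keeps the lines of the reply that match it, lines (a string "A,B") keeps lines A to B, and quiet returns only ok. Input that does not fit is refused with a message, and nothing moves.
- r.get_state(): the state, without advancing time (a new reading comes with each control period).
- cam.grab_frame(name): name is "scene" or "side" or "wrist"; returns a dict with "img" (400x640x3 uint8, red, green, blue), "fx", "fy", "cx", "cy" (pixels), "R" (3x3) and "t" (3): a world point X has camera coordinates R X + t. Camera axes: x right, y down, z forward; pixel columns grow to the right and rows downward; lengths in m; the calibration is good to about 2 mm. A picture is of the moment at which its call begins. There is no depth.
- ticket.finish_job(): hands the job in; it is judged then, once.
The state is a dict: "t": time; "qpos": joint angles; "qd": joint speeds; "joint_torque": joint torques, N m; "tool_pos": TCP position; "tcp_rot": TCP orientation; "contact_force": force on the tool from outside, world axes, zero at the start; "ft_torque": the same for the moment, N m; "opening": opening from 0.0 (shut) to 1.0 (fully open); "finger_force": force on a finger pad.
Only numpy, scipy, OpenCV 4.12 (cv2) and the standard library are available. Lean on these libraries where they do the work, as an engineer would, in place of code of your own. Each camera call takes 0.05 s, during which the arm holds its last target. There are 200 camera calls.

## Working session

There is one attempt and no reset: what is moved stays moved. The work goes in short steps, Python scripts to look and compute and a tool call to move; the robot and the scene stay as the last step left them, time stands still between calls to the robot, and variables do not carry over. Pictures are saved under pics/ and viewed, at most 10 in all, crops included, and the job is handed in when it is done.

```bash
ls; mkdir -p pics
```

Run:
```python
from cell import r, cam, ticket
import cv2,json
s=r.get_state();print(s)
for n in("scene","side"):
    f=cam.grab_frame(n);cv2.imwrite(f"pics/{n}0.png",f["img"][:,:,::-1]);print(n,[f[k] for k in("fx","fy","cx","cy")],f["R"],f["t"])
```

```text
cell.py
pics
{'t': 0.0, 'qpos': array([-1.28154003e+00,  5.28450502e-01,  1.43389062e+00, -9.90274175e-06,
        1.18135806e+00, -1.78515344e-01]), 'qd': array([-0.00023667,  0.00103578, -0.00124056, -0.00093483,  0.00118223,
       -0.00159329]), 'joint_torque': array([-6.95508716e-04, -4.40045106e+01, -1.76589704e+01,  6.31265296e-02,
        5.83059294e-02, -1.55590633e-04]), 'tool_pos': array([ 0.28161931, -0.55715494,  0.22158495]), 'tcp_rot': array([-3.13951797e+00, -3.65045790e-04,  4.67775032e-01]), 'contact_force': array([-0.2266378 ,  0.52783756, -0.83529604]), 'ft_torque': array([ 0.0035217 , -0.00474736, -0.0078197 ]), 'finger_force': 0.0, 'opening': 0.9999474802653964}
scene [501.1506589796299, 501.1506589796299, 312.9430172405759, 204.16180469496186] [[ 0.46634215  0.88458102  0.00643584]
 [ 0.58023229 -0.30038473 -0.75703336]
 [-0.66772411  0.35677085 -0.65334453]] [ 0.20373272 -0.34566862  1.41890842]
side [361.58060728091203, 361.58060728091203, 312.171308410821, 202.20298470842457] [[ 0.95362912 -0.30025528 -0.02093479]
 [-0.22230711 -0.65575553 -0.72150138]
 [ 0.2029065   0.69269867 -0.69209645]] [-0.60485906 -0.15267728  1.13513223]
```

View pics/scene0.png

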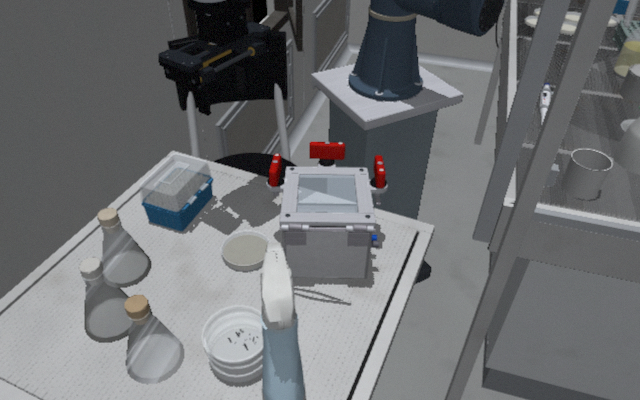

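View pics/side0.png

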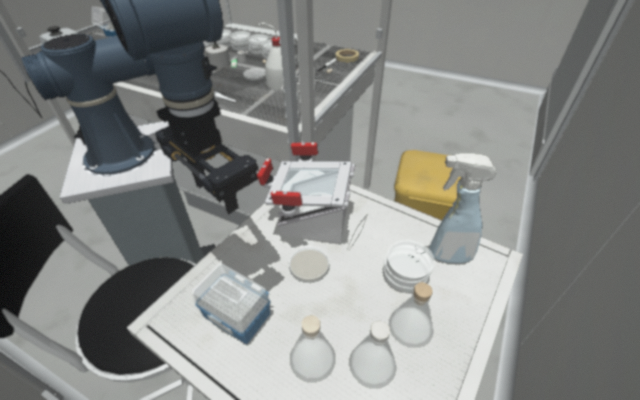

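The scene camera looks from behind the chamber: knob_right is at (276,170), knob_front at (326,150) and knob_left at (380,170). In the side view they are at (287,198), (265,172) and (304,150). Next I'll triangulate the knobs and zoom in on the lid.

Create h.py:
```python
import numpy as np, cv2
from cell import r, cam, ticket
def red(f):
    h=cv2.cvtColor(f["img"],cv2.COLOR_RGB2HSV)
    m=(((h[...,0]<8)|(h[...,0]>172))&(h[...,1]>150)&(h[...,2]>60)).astype(np.uint8)
    n,l,s,c=cv2.connectedComponentsWithStats(m)
    return [(c[i].round(1),s[i].tolist()) for i in range(1,n) if s[i,4]>40]
def P(f):
    K=np.array([[f["fx"],0,f["cx"]],[0,f["fy"],f["cy"]],[0,0,1]]);return K@np.c_[f["R"],f["t"]]
def tri(f,g,a,b):
    X=cv2.triangulatePoints(P(f),P(g),np.array(a,float).reshape(2,1),np.array(b,float).reshape(2,1));return (X[:3]/X[3]).ravel()
def ray(f,p):
    d=f["R"].T@np.array([(p[0]-f["cx"])/f["fx"],(p[1]-f["cy"])/f["fy"],1]);return -f["R"].T@f["t"],d
def onz(f,p,z):
    o,d=ray(f,p);return o+d*(z-o[2])/d[2]
def proj(f,X):
    c=P(f)@np.r_[X,1];return c[:2]/c[2]
```

Run:
```python
from h import *
f=cam.grab_frame("scene");g=cam.grab_frame("side")
for n,x in(("s",f),("g",g)):print(n,red(x))
a=cv2.resize(f["img"][120:310,230:430],None,fx=3,fy=3,interpolation=2)
b=cv2.resize(g["img"][130:280,230:380],None,fx=3.8,fy=3.8,interpolation=2)
cv2.imwrite("pics/s1.png",a[:,:,::-1]);cv2.imwrite("pics/g1.png",b[:,:,::-1])
```

```text
s [(array([326.9, 150.4]), [310, 142, 35, 18, 565]), (array([274.4, 170.6]), [269, 154, 12, 32, 274]), (array([379. , 172.1]), [374, 155, 11, 33, 262])]
g [(array([302.9, 146.7]), [292, 144, 24, 9, 110]), (array([263.1, 171.5]), [257, 162, 13, 20, 84]), (array([286.2, 194.9]), [273, 192, 26, 6, 100])]
```

View pics/s1.png

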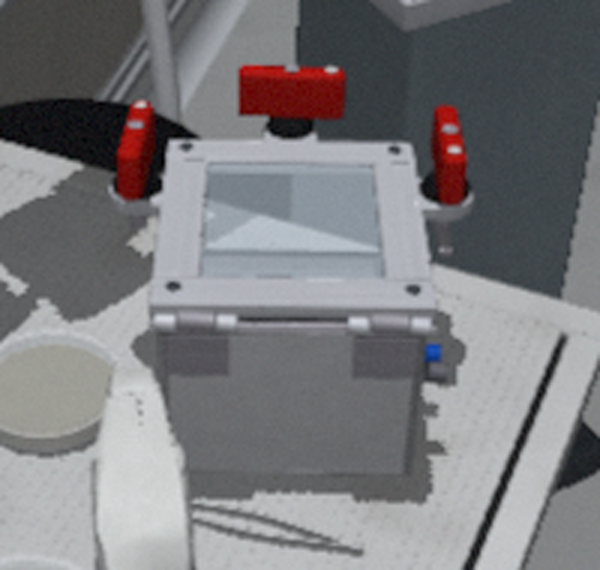

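View pics/g1.png

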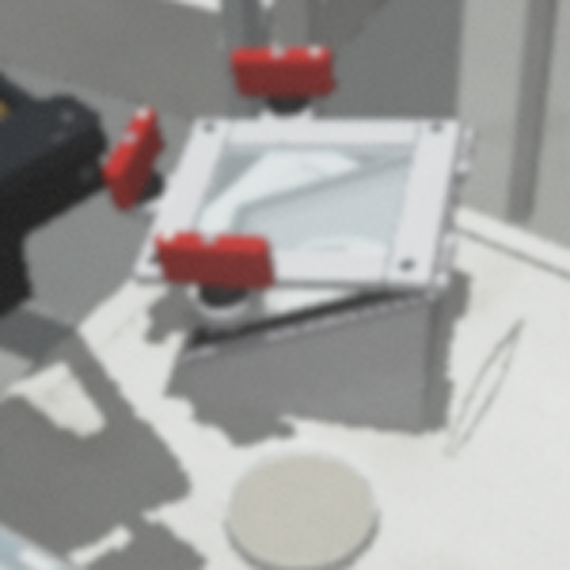

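Both views show the knobs on ears outside the lid frame. The frame has four screw heads: scene crop (394,149) front-left, (186,147) front-right, (414,289) back-left and (174,287) back-right. The side crop shows three of them, (209,127), (436,128) and (407,265). I'll fit the lid plane from those screws and the knob-top screws.

Run:
```python
from h import *
f=cam.grab_frame("scene");g=cam.grab_frame("side")
S=lambda u,v:(230+u/3-.33,120+v/3-.33)
G=lambda u,v:(230+u/3.8-.37,130+v/3.8-.37)
np.set_printoptions(precision=4,suppress=True)
pts=dict(FL=(S(394,149),G(209,127)),BL=(S(414,289),G(436,128)),BR=(S(174,287),G(407,265)),
 kFtop=(S(291,67),G(138,130)),kLtop=(S(450,128),G(277,50)),kRtop=(S(135,124),G(210,238)),
 kFdot=(S(333,70),G(149,113)),kLdot=(S(455,150),G(315,51)),kRdot=(S(140,104),G(165,237)))
X={}
for k,(a,b) in pts.items():
    X[k]=tri(f,g,a,b);print(k,X[k],np.linalg.norm(proj(f,X[k])-a).round(2),np.linalg.norm(proj(g,X[k])-b).round(2))
y=X['BL']-X['BR'];x=X['BL']-X['FL']
print(np.linalg.norm(x),np.linalg.norm(y),"yaw",np.arctan2(-y[0],y[1]),np.arctan2(x[1],x[0]))
print("slope up toward back deg",np.degrees(np.arctan2(x[2],np.hypot(x[0],x[1]))))
m=(X['kLtop']+X['kRtop'])/2; d=m-X['kFtop'];print("knob slope",np.degrees(np.arctan2(d[2],np.hypot(*d[:2]))),np.linalg.norm(d),np.linalg.norm(X['kLtop']-X['kRtop']))
w=X['kLtop']-X['kRtop'];print(np.arctan2(-w[0],w[1]),np.arctan2(d[1],d[0]))
```

```text
FL [ 0.4497 -0.3696  0.1185] 0.13 0.18
BL [ 0.5787 -0.4393  0.1366] 0.01 0.01
BR [ 0.5189 -0.5497  0.1361] 0.08 0.12
kFtop [ 0.3983 -0.4134  0.1607] 0.23 0.35
kLtop [ 0.4985 -0.3666  0.1648] 0.22 0.3
kRtop [ 0.4143 -0.5232  0.1648] 0.07 0.11
kFdot [ 0.4088 -0.3907  0.1568] 0.34 0.5
kLdot [ 0.5199 -0.3779  0.1672] 0.05 0.06
kRdot [ 0.3921 -0.51    0.1605] 0.01 0.02
0.147662052139229 0.12553485257426894 yaw -0.4965224917691119 -0.49567714306734134
slope up toward back deg 7.060007913873658
knob slope 3.5587250315848 0.06622453090610961 0.17784193050827823
-0.493260460770966 -0.49684764511575685
```

The chamber yaw is about -0.495 rad, the hinge middle is near (0.562, -0.501, 0.128), and the lid is open by about 0.38 rad. All three knobs are near 0. The tool can only point down, so I'll close the gripper and go above the front bar, with its closing line along chamber x.

The manual's scale: shifts go in shares of 0.3 m and turns go in shares of 2 pi rad. Converting my numbers, 0.185 m / 0.3 = 0.6167, 0.139 m / 0.3 = 0.4633, -0.608 rad / 6.2832 = -0.0968.

Emit:
drive_effector(
  plan=[
    {"tx":0.1533,"ty":-0.0433,"spin":-0.0239},
    {"tx":0.31,"ty":-0.0867,"spin":-0.0477},
    {"tx":0.4633,"ty":-0.1333,"spin":-0.0732},
    {"tx":0.6167,"ty":-0.1767,"spin":-0.0968},
    {"tx":0.6167,"ty":-0.1767,"spin":-0.0968},
    {"tx":0.6167,"ty":-0.1767,"tz":0.1667,"spin":-0.0968},
    {"tx":0.6167,"ty":-0.1767,"tz":0.1667,"spin":-0.0968},
  ],
  finger_gap=0.0,
)

```text
t: 1.18
tool_pos: [0.4207, -0.4251, 0.1693]
tcp_rot: [-3.133, -0.004, 1.074]
contact_force: [0.6, 0.4, -0.3]
opening: 0.287
finger_force: 0.0
```

Run:
```python
from h import *
np.set_printoptions(precision=4,suppress=True)
s=r.get_state();print(s["tool_pos"],s["tcp_rot"],s["contact_force"],s["qpos"],s["opening"])
f=cam.grab_frame("scene")
b=cv2.resize(f["img"][90:270,230:430],None,fx=3,fy=3,interpolation=2)
cv2.imwrite("pics/s2.png",b[:,:,::-1])
```

```text
[ 0.4207 -0.4251  0.1693] [-3.1334 -0.0037  1.0745] [ 0.6108  0.4216 -0.2572] [-0.9771  0.5589  1.5472 -0.0006  1.0445 -0.4805] 0.2868660960466938
```

View pics/s2.png

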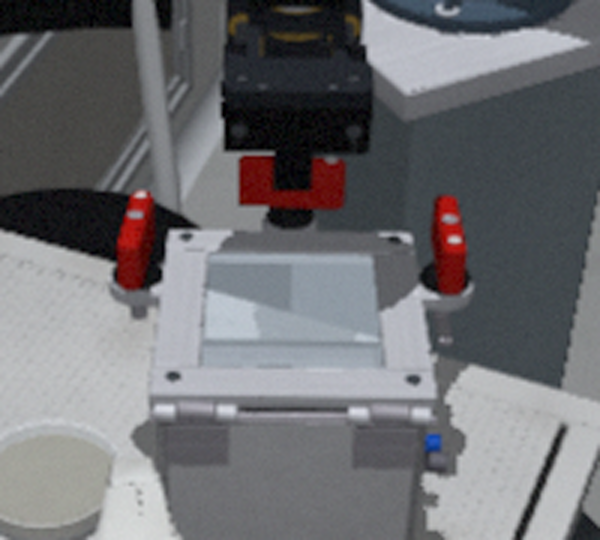

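The fingers are still closing, with their tips at (293,188) in the crop, just behind the front knob over the front bar. I'll let them shut, then approach the bar.

To row units: 0.038 m / 0.3 = 0.1267, 0.005 m / 0.3 = 0.0167.

Emit:
drive_effector(
  plan=[
    {"ty":0.0167},
    {"ty":0.0167},
    {"ty":0.0167},
    {"ty":0.0167},
    {"ty":0.0167},
    {"ty":0.0167},
    {"ty":0.0167},
    {"ty":0.0167,"tz":0.05},
    {"ty":0.0167,"tz":0.1},
    {"ty":0.0167,"tz":0.1267},
  ],
  finger_gap=0.0,
)

```text
t: 2.48
tool_pos: [0.4268, -0.4285, 0.1325]
tcp_rot: [-3.139, -0.001, 1.076]
contact_force: [-0.1, 1.8, -0.8]
opening: 0.005
finger_force: 0.0
```

To row units: 0.048 m / 0.3 = 0.16, 0.043 m / 0.3 = 0.1433.

Emit:
drive_effector(
  plan=[
    {"tz":0.0233},
    {"ty":0.0033,"tz":0.0433},
    {"ty":0.0067,"tz":0.0633},
    {"ty":0.0133,"tz":0.0833},
    {"ty":0.0167,"tz":0.1033},
    {"ty":0.0233,"tz":0.1233},
    {"ty":0.03,"tz":0.1433},
    {"ty":0.0367,"tz":0.16},
    {"ty":0.0367,"tz":0.16},
  ],
)

```text
t: 3.6
tool_pos: [0.4377, -0.435, 0.0859]
tcp_rot: [3.14, -0.0, 1.075]
contact_force: [-0.9, -0.4, 0.5]
opening: 0.005
finger_force: 0.0
```

Emit:
drive_effector(
  plan=[
    {"ty":0.0033,"tz":0.0133},
    {"ty":0.0067,"tz":0.0267},
    {"ty":0.01,"tz":0.04},
    {"ty":0.01,"tz":0.04},
  ],
)

```text
t: 4.1
tool_pos: [0.4397, -0.436, 0.0741]
tcp_rot: [-3.141, -0.0, 1.076]
contact_force: [0.0, -0.1, 0.7]
opening: 0.007
finger_force: 0.0
```

Run:
```python
from h import *
g=cam.grab_frame("side");f=cam.grab_frame("scene");print(red(g),red(f))
a=cv2.resize(f["img"][100:280,230:430],None,fx=2,fy=2,interpolation=2)
b=cv2.resize(g["img"][110:290,220:390],None,fx=2,fy=2,interpolation=2)
cv2.imwrite("pics/g3.png",np.hstack([a,b])[:,:,::-1])
```

```text
[(array([288.5, 207.7]), [275, 204, 26, 9, 81])] [(array([275.7, 187.5]), [270, 175, 12, 25, 217]), (array([377.2, 189.8]), [372, 177, 11, 25, 207])]
```

View pics/g3.png

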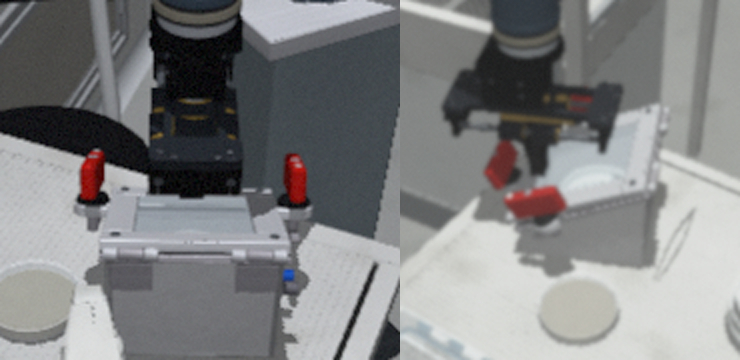

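The lid has followed the fingers most of the way down and looks close to its slope. I'll keep going until the force rises.

To row units: 0.005 m / 0.3 = 0.0167, 0.004 m / 0.3 = 0.0133.

Emit:
drive_effector(
  plan=[
    {"ty":0.0017,"tz":0.0067},
    {"ty":0.0033,"tz":0.0133},
    {"ty":0.0033,"tz":0.0167},
    {"ty":0.0033,"tz":0.0167},
  ],
)

```text
t: 4.7
tool_pos: [0.4408, -0.4367, 0.0695]
tcp_rot: [3.141, 0.0, 1.076]
contact_force: [0.7, 0.9, 0.8]
opening: 0.007
finger_force: 0.3
```

Emit:
drive_effector(
  plan=[
    {"tz":0.0067},
    {"tz":0.01},
    {"tz":0.01},
  ],
)

```text
t: 5.08
tool_pos: [0.441, -0.4369, 0.068]
tcp_rot: [3.14, 0.001, 1.076]
contact_force: [0.2, 1.7, 8.8]
opening: 0.008
finger_force: 4.5
```

To row units: 0.002 m / 0.3 = 0.0067.

Emit:
drive_effector(
  plan=[
    {"tz":0.0067},
    {"tz":0.0067},
    {"tz":0.0067},
    {"tz":0.0067},
  ],
)

```text
t: 5.58
tool_pos: [0.441, -0.437, 0.0677]
tcp_rot: [3.14, 0.001, 1.076]
contact_force: [-1.4, 4.5, 18.9]
opening: 0.007
finger_force: 9.2
```

Emit:
drive_effector(
  plan=[
    {"tz":-0.0667},
    {"tz":-0.2},
    {"tz":-0.3333},
    {"tz":-0.4333},
    {"ty":-0.2,"tz":-0.4333},
    {"ty":-0.4,"tz":-0.4333},
    {"ty":-0.5333,"tz":-0.4333},
    {"ty":-0.5333,"tz":-0.4333},
  ],
  finger_gap=0.35,
)

```text
t: 6.58
tool_pos: [0.2973, -0.3579, 0.1941]
tcp_rot: [-3.138, -0.002, 1.074]
contact_force: [0.6, -0.1, -0.9]
opening: 0.349
finger_force: 0.0
```

Run:
```python
from h import *
np.set_printoptions(precision=4,suppress=True)
f=cam.grab_frame("scene");g=cam.grab_frame("side");print(red(f),red(g));print(r.get_state()["qpos"])
a=cv2.resize(f["img"][130:260,250:410],None,fx=2.4,fy=2.4,interpolation=2)
b=cv2.resize(g["img"][130:260,235:395],None,fx=2.4,fy=2.4,interpolation=2)
cv2.imwrite("pics/c4.png",np.hstack([a,b])[:,:,::-1])
```

```text
[(array([325.8, 182.4]), [309, 174, 35, 18, 537]), (array([275.8, 190.2]), [270, 179, 12, 23, 205]), (array([377. , 191.9]), [372, 179, 11, 25, 203])] [(array([304.3, 161. ]), [293, 156, 24, 11, 98]), (array([271.2, 193.9]), [265, 183, 13, 22, 155]), (array([292.7, 208.1]), [286, 206, 14, 7, 41])]
[-1.1164  0.3615  1.8436  0.0001  0.9352 -0.6207]
```

View pics/c4.png

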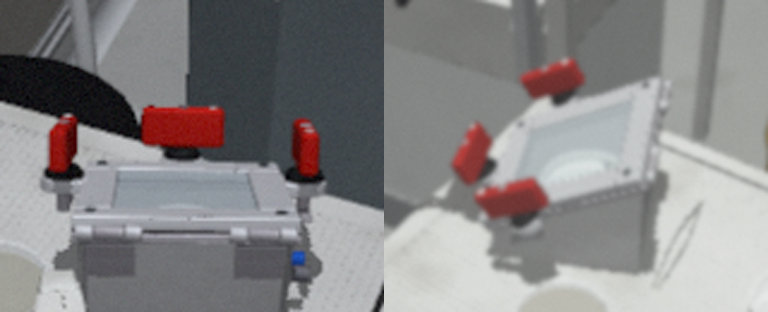

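The lid lies shut on its slope, with the front knob bar at (182,126), the right at (62,145) and the left at (306,147) in the left crop. Next I'll compute the knob grip points, both from the hinge model and by triangulation.

Run:
```python
from h import *
np.set_printoptions(precision=4,suppress=True)
f=cam.grab_frame("scene");g=cam.grab_frame("side")
H=np.array([.5616,-.5014,.1278]);yw=-.495
c=np.array([np.cos(yw),np.sin(yw),0]);y=np.array([-c[1],c[0],0]);z=np.array([0,0,1.])
def L(th): return c*np.cos(th)+z*np.sin(th), -c*np.sin(th)+z*np.cos(th)
T=dict(F=[.3983,-.4134,.1607],L=[.4985,-.3666,.1648],R=[.4143,-.5232,.1648])
for th0 in(4,6,8):
  ex,ez=L(np.radians(th0));print(th0,{k:np.array([(np.array(v)-H)@e for e in(ex,y,ez)]).round(4) for k,v in T.items()})
cr={'F':((325.8,182.4),(271.2,193.9)),'L':((377,191.9),(304.3,161)),'R':((275.8,190.2),(287.5,208.5))}
ex,ez=L(np.radians(28))
for k,(a,b) in cr.items():
  X=tri(f,g,a,b);print(k,X,np.array([(X-H)@e for e in(ex,y,ez)]))
for k,(lx,ly) in dict(F=(-.181,0),L=(-.117,.089),R=(-.117,-.089)).items():
  q=H+lx*ex+ly*y+.039*ez;print(k,q,proj(f,q),proj(g,q))
for n,lx,ly in(("FL",-.1615,.0625),("BL",-.0135,.0625),("FR",-.1615,-.0625)):
  q=H+lx*ex+ly*y+.010*ez;p=proj(f,q);p2=proj(g,q);print(n,(p-[250,130])*2.4,(p2-[235,130])*2.4+[384,0])
```

```text
4 {'F': array([-0.1828, -0.0001,  0.0458]), 'L': array([-0.1167,  0.0886,  0.0452]), 'R': array([-0.1164, -0.0892,  0.0452])}
6 {'F': array([-0.181 , -0.0001,  0.0521]), 'L': array([-0.115 ,  0.0886,  0.0493]), 'R': array([-0.1147, -0.0892,  0.0493])}
8 {'F': array([-0.1791, -0.0001,  0.0584]), 'L': array([-0.1132,  0.0886,  0.0533]), 'R': array([-0.113 , -0.0892,  0.0532])}
F [ 0.4006 -0.4143  0.0697] [-0.1889  0.0002  0.0346]
L [ 0.5024 -0.367   0.1054] [-0.1129  0.0901  0.0346]
R [ 0.4191 -0.524   0.1088] [-0.1102 -0.0876  0.0371]
F [ 0.4049 -0.4168  0.0773] [325.797  180.9096] [272.815  191.8263]
L [ 0.4969 -0.3653  0.1073] [376.799  187.8424] [302.781  162.0112]
R [ 0.4123 -0.5219  0.1073] [276.2269 186.717 ] [285.7553 211.6754]
FL [262.064  164.1861] [519.6946 124.2381]
BL [281.0116 211.4169] [644.044   84.9868]
FR [101.5749 162.379 ] [490.0332 207.4651]
```

The front knob's axis lies near lid x -0.188. I'll straddle its bar with a gap and use the fingers as a wrench.

To row units: 0.121 m / 0.3 = 0.4033, 0.09 m / 0.3 = 0.3.

Emit:
drive_effector(
  plan=[
    {"ty":0.2},
    {"ty":0.3833},
    {"ty":0.3833,"tz":0.1667},
    {"ty":0.3833,"tz":0.3},
    {"ty":0.3833,"tz":0.35},
    {"ty":0.3833,"tz":0.4033},
    {"ty":0.3833,"tz":0.4033},
    {"ty":0.3833,"tz":0.4033},
  ],
  finger_gap=0.5,
)

```text
t: 7.78
tool_pos: [0.4016, -0.4161, 0.0747]
tcp_rot: [3.139, 0.001, 1.076]
contact_force: [0.2, 0.3, 0.1]
opening: 0.497
finger_force: 0.0
```

Emit:
drive_effector(
  plan=[
    {},
    {},
    {},
    {},
  ],
  finger_gap=0.3,
)

```text
t: 8.28
tool_pos: [0.3998, -0.4143, 0.0736]
tcp_rot: [-3.139, -0.001, 1.076]
contact_force: [-5.0, 1.3, 3.2]
opening: 0.307
finger_force: 2.3
```

Run:
```python
from h import *
g=cam.grab_frame("side");f=cam.grab_frame("scene");print(red(f))
a=cv2.resize(f["img"][120:250,250:410],None,fx=2.4,fy=2.4,interpolation=2)
b=cv2.resize(g["img"][130:260,225:385],None,fx=2.4,fy=2.4,interpolation=2)
cv2.imwrite("pics/c5.png",np.hstack([a,b])[:,:,::-1])
```

```text
[(array([275.9, 190. ]), [270, 178, 13, 24, 207]), (array([325.6, 185.8]), [309, 180, 34, 12, 268]), (array([377., 192.]), [372, 180, 11, 24, 204])]
```

View pics/c5.png

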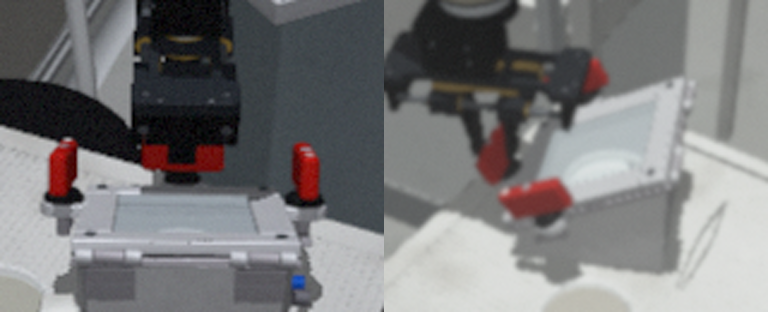

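The fingers straddle the front bar in the side view, with a light contact on the front finger. I'll shift 2 mm forward and turn clockwise.

To row units: -0.002 m / 0.3 = -0.0067, 0.18 rad / 6.2832 = 0.0286.

Emit:
drive_effector(
  plan=[
    {"ty":-0.0067},
    {"ty":-0.0067,"spin":0.0286},
    {"ty":-0.0067,"spin":0.0573},
    {"ty":-0.0067,"spin":0.0859},
    {"ty":-0.0067,"spin":0.1146},
    {"ty":-0.0067,"spin":0.1432},
    {"ty":-0.0067,"spin":0.1432},
  ],
)

```text
t: 9.25
tool_pos: [0.3957, -0.4123, 0.0732]
tcp_rot: [-3.136, 0.006, 0.178]
contact_force: [-10.0, 0.8, 7.0]
opening: 0.304
finger_force: 7.2
```

Emit:
drive_effector(
  plan=[
    {"spin":0.0271},
    {"spin":0.0541},
    {"spin":0.0796},
    {"spin":0.1066},
    {"spin":0.1066},
  ],
)

```text
t: 9.88
tool_pos: [0.3971, -0.4108, 0.0729]
tcp_rot: [-3.138, 0.008, -0.494]
contact_force: [-5.8, 5.8, 4.7]
opening: 0.299
finger_force: 5.5
```

```bash
python3 -c "
from h import *
s=r.get_state();print(s['ft_torque'],s['contact_force']);print(red(cam.grab_frame('scene')))"
```

```text
[0.91413013 1.01965183 0.18199247] [-5.78057166  5.84161263  4.67047126]
[(array([327.5, 183.5]), [316, 173, 21, 21, 293]), (array([275.9, 190.1]), [270, 178, 13, 24, 209]), (array([377. , 192.1]), [372, 180, 11, 24, 205])]
```

To row units: 0.2 rad / 6.2832 = 0.0318.

Emit:
drive_effector(
  plan=[
    {"spin":0.0159},
    {"spin":0.0318},
    {"spin":0.0318},
    {"spin":0.0318},
  ],
  finger_gap=0.1,
)

```text
t: 10.42
tool_pos: [0.3987, -0.412, 0.0736]
tcp_rot: [-3.14, 0.004, -0.692]
contact_force: [-3.1, 5.2, 5.6]
opening: 0.181
finger_force: 29.3
```

Emit:
drive_effector(
  plan=[
    {},
    {"spin":0.008},
    {"spin":0.0159},
    {"spin":0.0159},
  ],
)

```text
t: 10.92
tool_pos: [0.3987, -0.4119, 0.0737]
tcp_rot: [-3.141, 0.004, -0.789]
contact_force: [-3.4, 5.5, 6.3]
opening: 0.197
finger_force: 37.2
```

```bash
python3 -c "
from h import *
s=r.get_state();print(s['ft_torque'],s['contact_force']);print(red(cam.grab_frame('scene')))"
```

```text
[0.88115102 0.34057409 0.99013694] [-3.42902589  5.51641999  6.33285946]
[(array([325.9, 184.3]), [322, 173, 8, 21, 128]), (array([275.9, 190. ]), [270, 178, 13, 24, 207]), (array([377.1, 192.1]), [372, 180, 11, 24, 202])]
```

The bar is now end-on (8 px wide) and the torque has risen to about 1 N m, so the front knob is home. I'll release it, retract, and turn the wrist back for the left knob.

To row units: -0.12 m / 0.3 = -0.4, -0.1 m / 0.3 = -0.3333, -0.82 rad / 6.2832 = -0.1305.

Emit:
drive_effector(
  plan=[
    {"spin":-0.0159},
    {"spin":-0.0318},
    {"spin":-0.0446},
    {"spin":-0.0446},
    {"tz":-0.1333,"spin":-0.0446},
    {"tz":-0.3333,"spin":-0.0446},
    {"tz":-0.4,"spin":-0.0446},
    {"tz":-0.4,"spin":-0.0732},
    {"tz":-0.4,"spin":-0.1019},
    {"tz":-0.4,"spin":-0.1305},
  ],
  finger_gap=0.5,
)

```text
t: 12.22
tool_pos: [0.3999, -0.4146, 0.1938]
tcp_rot: [3.14, -0.002, 0.03]
contact_force: [0.6, -0.5, -1.1]
opening: 0.501
finger_force: 0.0
```

Emit:
drive_effector(
  plan=[
    {"spin":-0.0286},
    {"spin":-0.0573},
    {"spin":-0.0859},
    {"spin":-0.1146},
    {"spin":-0.1432},
    {"spin":-0.1719},
    {"spin":-0.2005},
    {"spin":-0.2292},
    {"spin":-0.2578},
    {"spin":-0.2865},
  ],
)

```text
t: 13.48
tool_pos: [0.3999, -0.4146, 0.1936]
tcp_rot: [3.14, 0.001, 1.83]
contact_force: [-0.3, -0.1, -0.8]
opening: 0.498
finger_force: 0.0
```

Emit:
drive_effector(
  plan=[
    {"spin":-0.0286},
    {"spin":-0.0573},
    {"spin":-0.0859},
    {"spin":-0.1146},
    {"spin":-0.1305},
    {"spin":-0.1305},
  ],
)

```text
t: 14.22
tool_pos: [0.3998, -0.4145, 0.1936]
tcp_rot: [-3.142, 0.001, 2.643]
contact_force: [-0.5, 0.7, 0.6]
opening: 0.497
finger_force: 0.0
```

Run:
```python
from h import *
s=r.get_state();print(s["qpos"]);f=cam.grab_frame("scene");g=cam.grab_frame("side");print(red(f),red(g))
from scipy.spatial.transform import Rotation as R
Rt=R.from_euler('xyz',s["tcp_rot"]).as_matrix()
for q in([.500,-.3665,.108],[.4150,-.5232,.108]):print(Rt.T@(np.array(q)-s["tool_pos"]))
```

```text
[-9.97710561e-01  4.96315190e-01  1.58942959e+00  6.07763767e-04
  1.05468832e+00 -2.07063036e+00]
[(array([325.9, 184.4]), [322, 173, 8, 21, 125]), (array([275.8, 190.2]), [270, 179, 12, 23, 205]), (array([377. , 192.1]), [372, 180, 11, 24, 201])] [(array([304.6, 161.9]), [294, 156, 23, 13, 129]), (array([288.5, 209.2]), [276, 206, 25, 8, 76])]
[-0.06497722  0.09006281  0.08565485]
[-0.06518354 -0.08820622  0.08567142]
```

To row units: 0.09 m / 0.3 = 0.3, -0.065 m / 0.3 = -0.2167.

Emit:
drive_effector(
  plan=[
    {"tx":-0.11,"ty":0.15},
    {"tx":-0.2167,"ty":0.3},
    {"tx":-0.2167,"ty":0.3},
    {"tx":-0.2167,"ty":0.3,"tz":0.1333},
    {"tx":-0.2167,"ty":0.3,"tz":0.2167},
    {"tx":-0.2167,"ty":0.3,"tz":0.2667},
    {"tx":-0.2167,"ty":0.3,"tz":0.2933},
    {"tx":-0.2167,"ty":0.3,"tz":0.2933},
  ],
  finger_gap=0.5,
)

```text
t: 15.32
tool_pos: [0.4991, -0.3664, 0.1056]
tcp_rot: [-3.142, -0.0, 2.645]
contact_force: [0.1, 0.8, -0.2]
opening: 0.501
finger_force: 0.0
```

Emit:
drive_effector(
  plan=[
    {},
    {},
    {},
    {},
  ],
  finger_gap=0.3,
)

```text
t: 15.82
tool_pos: [0.4994, -0.366, 0.1058]
tcp_rot: [-3.141, 0.0, 2.646]
contact_force: [0.3, 0.1, -0.1]
opening: 0.306
finger_force: 0.0
```

Run:
```python
from h import *
g=cam.grab_frame("side");f=cam.grab_frame("scene");print(red(f))
a=cv2.resize(f["img"][120:250,260:420],None,fx=2.4,fy=2.4,interpolation=2)
b=cv2.resize(g["img"][100:230,225:385],None,fx=2.4,fy=2.4,interpolation=2)
cv2.imwrite("pics/c6.png",np.hstack([a,b])[:,:,::-1])
```

```text
[(array([326. , 184.1]), [322, 173, 8, 21, 130]), (array([275.9, 190.1]), [270, 179, 13, 23, 207]), (array([377. , 192.2]), [372, 180, 11, 24, 201])]
```

View pics/c6.png

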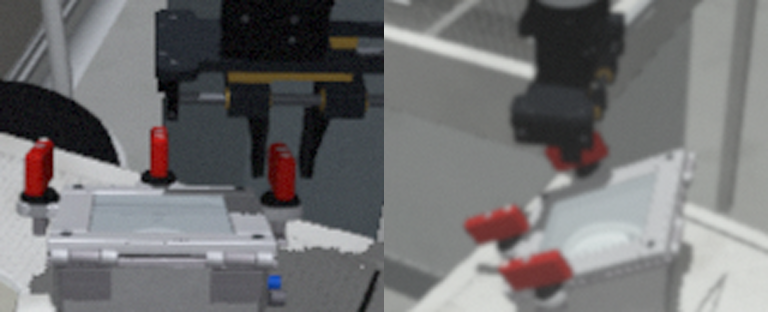

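The fingers straddle the left bar symmetrically, at (258,150) and (310,150) in the crop, and the front knob shows end-on. I'll turn the left knob.

To row units: 1.57 rad / 6.2832 = 0.2499.

Emit:
drive_effector(
  plan=[
    {"spin":0.0286},
    {"spin":0.0573},
    {"spin":0.0859},
    {"spin":0.1146},
    {"spin":0.1432},
    {"spin":0.1719},
    {"spin":0.2005},
    {"spin":0.2292},
    {"spin":0.2499},
    {"spin":0.2499},
  ],
)

```text
t: 17.18
tool_pos: [0.4984, -0.3662, 0.1058]
tcp_rot: [-3.14, 0.001, 1.079]
contact_force: [-4.3, -1.2, 3.2]
opening: 0.301
finger_force: 6.3
```

```bash
python3 -c "
from h import *
s=r.get_state();print(s['ft_torque'],s['contact_force'],s['qpos']);print(red(cam.grab_frame('scene')))"
```

```text
[-0.13135587  0.56899309  0.25499656] [-4.26929669 -1.16226209  3.19151377] [-0.81339701  0.66531608  1.54596016 -0.00206875  0.93147733 -0.31991747]
[(array([325.9, 184. ]), [322, 173, 8, 21, 131]), (array([275.9, 190.1]), [270, 179, 13, 23, 207]), (array([374.4, 194.7]), [360, 184, 34, 17, 253])]
```

To row units: 0.3 rad / 6.2832 = 0.0477.

Emit:
drive_effector(
  plan=[
    {"spin":0.0239},
    {"spin":0.0477},
    {"spin":0.0477},
  ],
)

```text
t: 17.6
tool_pos: [0.4977, -0.3662, 0.106]
tcp_rot: [-3.139, 0.002, 0.778]
contact_force: [-5.2, -0.8, 5.9]
opening: 0.302
finger_force: 7.3
```

```bash
python3 -c "
from h import *
s=r.get_state();print(s['ft_torque'])"
```

```text
[-0.09904773  1.07403717  0.23049151]
```

Emit:
drive_effector(
  plan=[
    {"spin":0.0159},
    {"spin":0.0239},
    {"spin":0.0239},
  ],
)

```text
t: 17.98
tool_pos: [0.4973, -0.3663, 0.1062]
tcp_rot: [-3.139, 0.004, 0.631]
contact_force: [-8.0, -1.2, 6.9]
opening: 0.307
finger_force: 16.5
```

```bash
python3 -c "
from h import *
s=r.get_state();print(s['ft_torque']);print(red(cam.grab_frame('scene')))"
```

```text
[-0.10568459  1.1733351   0.58803862]
[(array([326. , 184.1]), [322, 173, 8, 21, 132]), (array([275.8, 190.1]), [270, 179, 13, 23, 205]), (array([379.3, 192.7]), [359, 182, 37, 19, 382])]
```

To row units: 0.12 rad / 6.2832 = 0.0191.

Emit:
drive_effector(
  plan=[
    {"spin":0.0127},
    {"spin":0.0191},
    {"spin":0.0191},
  ],
)

```text
t: 18.4
tool_pos: [0.4972, -0.3662, 0.1064]
tcp_rot: [-3.14, 0.005, 0.516]
contact_force: [-7.8, -1.0, 8.3]
opening: 0.307
finger_force: 41.2
```

```bash
python3 -c "
from h import *
s=r.get_state();print(s['ft_torque'])"
```

```text
[-0.03313119  1.00894528  1.61043675]
```

Emit:
drive_effector(
  plan=[
    {"spin":-0.0239},
    {"spin":-0.0477},
    {"spin":-0.0716},
    {"spin":-0.0875},
    {"spin":-0.0875},
    {"tz":-0.1667,"spin":-0.0875},
    {"tz":-0.3333,"spin":-0.0875},
    {"tz":-0.3333,"spin":-0.0875},
  ],
  finger_gap=0.5,
)

```text
t: 19.4
tool_pos: [0.502, -0.3682, 0.2103]
tcp_rot: [3.131, 0.002, 1.055]
contact_force: [0.1, -0.5, -0.9]
opening: 0.5
finger_force: 0.0
```

Run:
```python
from h import *
f=cam.grab_frame("scene");g=cam.grab_frame("side");print(red(f),red(g))
```

```text
[(array([326. , 184.1]), [322, 173, 8, 21, 131]), (array([275.8, 190.2]), [270, 179, 12, 23, 206]), (array([376.8, 190.7]), [359, 182, 37, 19, 636])] [(array([276.3, 190.3]), [269, 187, 14, 7, 46]), (array([292.4, 208.1]), [286, 206, 14, 7, 41])]
```

The left knob's bar now lies across (37 px wide) and the torque spiked at the stop, so it is home. Next is the right knob.

To row units: -0.178 m / 0.3 = -0.5933, -0.15 m / 0.3 = -0.5, -1.585 rad / 6.2832 = -0.2523.

Emit:
drive_effector(
  plan=[
    {"tx":-0.1,"spin":-0.0286},
    {"tx":-0.2,"spin":-0.0573},
    {"tx":-0.3,"spin":-0.0859},
    {"tx":-0.4,"spin":-0.1146},
    {"tx":-0.5,"spin":-0.1432},
    {"tx":-0.5933,"spin":-0.1719},
    {"tx":-0.5933,"spin":-0.2005},
    {"tx":-0.5933,"spin":-0.2292},
    {"tx":-0.5933,"spin":-0.2523},
    {"tx":-0.5933,"spin":-0.2523},
  ],
  finger_gap=0.5,
)

```text
t: 20.75
tool_pos: [0.4111, -0.5198, 0.2032]
tcp_rot: [3.139, -0.003, 2.639]
contact_force: [0.4, 1.4, -0.3]
opening: 0.498
finger_force: 0.0
```

Run:
```python
from h import *
s=r.get_state()
from scipy.spatial.transform import Rotation as R
Rt=R.from_euler('xyz',s["tcp_rot"]).as_matrix()
print(Rt.T@(np.array([.4148,-.5230,.1055])-s["tool_pos"]),s["qpos"][5])
```

```text
[-0.00513734 -0.00123714  0.0976674 ] -2.1380080031743667
```

The manual's scale: shifts go in shares of 0.3 m and turns go in shares of 2 pi rad. Converting my numbers, 0.098 m / 0.3 = 0.3267, 0.05 m / 0.3 = 0.1667.

Emit:
drive_effector(
  plan=[
    {"tx":-0.0133,"ty":-0.0033,"tz":0.1667},
    {"tx":-0.0133,"ty":-0.0033,"tz":0.25},
    {"tx":-0.0133,"ty":-0.0033,"tz":0.2933},
    {"tx":-0.0133,"ty":-0.0033,"tz":0.3267},
    {"tx":-0.0133,"ty":-0.0033,"tz":0.3267},
  ],
  finger_gap=0.5,
)

```text
t: 21.38
tool_pos: [0.4146, -0.5237, 0.1073]
tcp_rot: [3.141, -0.0, 2.64]
contact_force: [-0.2, -0.3, 0.2]
opening: 0.502
finger_force: 0.0
```

Emit:
drive_effector(
  plan=[
    {},
    {},
    {},
    {},
  ],
  finger_gap=0.3,
)

```text
t: 21.88
tool_pos: [0.4147, -0.5239, 0.1079]
tcp_rot: [-3.141, 0.0, 2.641]
contact_force: [-0.5, -0.6, 0.6]
opening: 0.305
finger_force: 0.0
```

Emit:
drive_effector(
  plan=[
    {"spin":0.0286},
    {"spin":0.0573},
    {"spin":0.0859},
    {"spin":0.1146},
    {"spin":0.1432},
    {"spin":0.1719},
    {"spin":0.2005},
    {"spin":0.2292},
    {"spin":0.2499},
    {"spin":0.2499},
  ],
)

```text
t: 23.12
tool_pos: [0.4128, -0.5238, 0.1075]
tcp_rot: [-3.138, 0.001, 1.074]
contact_force: [-5.0, -1.1, 2.6]
opening: 0.301
finger_force: 6.4
```

```bash
python3 -c "
from h import *
s=r.get_state();print(s['ft_torque']);print(red(cam.grab_frame('scene')))"
```

```text
[-0.14742421  0.87595279  0.19243248]
[(array([325.9, 184.3]), [322, 173, 8, 21, 127]), (array([377. , 190.6]), [358, 182, 38, 19, 647]), (array([275.9, 193.2]), [259, 186, 35, 13, 273])]
```

To row units: 0.55 rad / 6.2832 = 0.0875.

Emit:
drive_effector(
  plan=[
    {"spin":0.0239},
    {"spin":0.0477},
    {"spin":0.0716},
    {"spin":0.0875},
    {"spin":0.0875},
  ],
)

```text
t: 23.8
tool_pos: [0.4107, -0.5239, 0.1084]
tcp_rot: [-3.137, 0.007, 0.528]
contact_force: [-11.2, 0.3, 6.4]
opening: 0.306
finger_force: 28.5
```

```bash
python3 -c "
from h import *
s=r.get_state();print(s['ft_torque'])"
```

```text
[0.06017838 1.75197457 1.07199612]
```

Torque has spiked to 1.07 N m, so the right knob is at its stop. I'll add a touch more, then release, retract and check.

To row units: 0.05 rad / 6.2832 = 0.008.

Emit:
drive_effector(
  plan=[
    {"spin":0.008},
    {"spin":0.008},
  ],
)

```text
t: 24.05
tool_pos: [0.4105, -0.5241, 0.1086]
tcp_rot: [-3.138, 0.008, 0.48]
contact_force: [-12.1, -0.1, 7.4]
opening: 0.309
finger_force: 39.6
```

Emit:
drive_effector(
  plan=[
    {"spin":-0.0239},
    {"spin":-0.0477},
    {"spin":-0.0716},
    {"spin":-0.0923},
    {"spin":-0.0923},
    {"tz":-0.1667,"spin":-0.0923},
    {"tz":-0.3333,"spin":-0.0923},
    {"tx":-0.1,"ty":-0.2,"tz":-0.4,"spin":-0.0923},
    {"tx":-0.1333,"ty":-0.4,"tz":-0.4,"spin":-0.0923},
    {"tx":-0.1333,"ty":-0.4,"tz":-0.4,"spin":-0.0923},
  ],
  finger_gap=0.5,
)

```text
t: 25.3
tool_pos: [0.3216, -0.4287, 0.2268]
tcp_rot: [-3.135, -0.005, 1.049]
contact_force: [1.4, -0.1, -0.0]
opening: 0.5
finger_force: 0.0
```

Run:
```python
from h import *
f=cam.grab_frame("scene");g=cam.grab_frame("side");print(red(f),red(g))
a=cv2.resize(f["img"][150:280,250:410],None,fx=2.4,fy=2.4,interpolation=2)
b=cv2.resize(g["img"][140:270,235:395],None,fx=2.4,fy=2.4,interpolation=2)
cv2.imwrite("pics/c7.png",np.hstack([a,b])[:,:,::-1])
```

```text
[(array([326., 184.]), [323, 173, 7, 21, 131]), (array([276.2, 189.1]), [258, 180, 37, 19, 639]), (array([377. , 190.6]), [358, 182, 38, 19, 650])] [(array([305.1, 162.8]), [300, 153, 10, 20, 122]), (array([287.2, 212.3]), [280, 201, 14, 23, 165])]
```

View pics/c7.png

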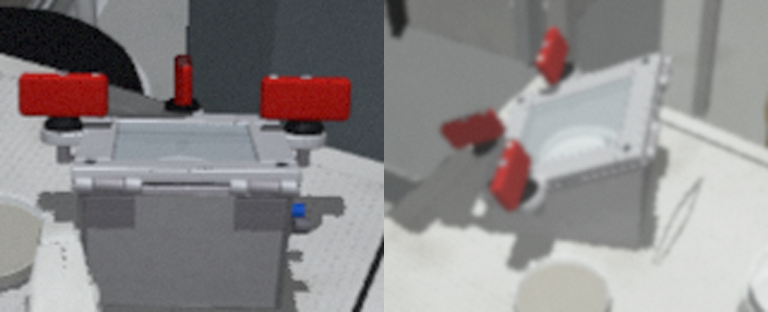

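The final view shows the left and right bars square across at (306,98) and (63,95), the front bar end-on at (183,82), and the lid shut. The dish and forceps have not moved. I'm handing the job in.

```bash
python3 -c "
from cell import r, cam, ticket
print(ticket.finish_job())"
```

```text
the job is handed in; nothing more can be done
None
```

I shut the lid gently, turned all three knobs clockwise to their end stops, left the dish and forceps where they were, and handed the job in; no verdict came back.

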